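# Put the gel kit away in the bench drawer

### The job

The gel class is over. First slide the lidded steel pan along the plate, without lifting it off or tipping it, from the red ring in front of the drawer until it stands centred on the blue cooling ring; then pull the drawer well open, lay every piece of the gel kit (green rack, red rack, clear-green gel tray, white comb and yellow tip box, as many as are lying out) on the drawer's floor, none on top of another, and push the drawer fully shut. Leave the pan on its blue ring, and do not disturb the wash bottle or the pipette stand.

Things in the scene. Friction and masses are not known exactly. Their poses are not given: they have to be found in the camera images.
- cab_drawer0 (a joint): The blue-fronted drawer of the white bench-top unit (fixed, 260 mm deep, 320 wide, 120 high). Value in m: 0 shut, 0.181 pulled out to its stop. Slides level towards the robot; 1 to 3 N moves it and it stays where it is left. It starts shut or up to 12 mm ajar, with the pan on the red ring in its way.
- cab_drawer0_handle (a point): Centre of the drawer's steel bar handle, moving with it; -x is the way it opens, y along the bar. Bar 11 mm thick, 120 mm long, on two stems 51 mm either side of its centre; 29 mm free between bar and drawer front; 82 mm above the bench, 38 mm below the unit's top. Pinch or hook it from above. Front panel 15 mm thick, upper edge 107 mm above the bench.
- drawer_floor (a point): On the drawer's inner floor (38 mm above the bench), midway along the foot of its front wall, moving with it; x into the unit, y along its width. The inside runs from x = 0 to 215 mm and y = -139 to +139 mm; walls 6 mm thick, rising 60 mm above the floor. The unit's top board covers all x above (joint value - 0.006 m) in this frame, 70 mm above the floor. Fully open, x = 0 to 174 mm is open from above.
- cool_mark (a point): Centre of the blue cooling ring (outer diameter 124 mm, with a cross) on the upper face of the flat black plate. The plate is fixed, 130 x 400 mm, 10 mm high, smooth (friction about 0.3) between its rings; x across the plate, y along it. The red ring, in front of the drawer, is 260 mm away along +y.
- pan: Lidded steel pan, 0.35 to 0.7 kg, lid fixed on. Round, 106 mm in diameter over the lid, 51 mm high to the top of the lid, with an upright black knob (diameter 22 mm, height 35 mm) in the middle of the lid. Two small side ears. Origin: centre of its underside, which rests on the plate 10 mm above the bench. It starts on the red ring.
- rack_green: Green tube rack, a block 76 x 44 x 34 mm (length, width, height), 90 g. Origin: centre of its underside; x along its length, z up.
- rack_red: Red tube rack, a block 76 x 44 x 34 mm, 90 g. Origin: centre of its underside; x along its length, z up.
- gel_tray: Clear-green gel tray, 78 x 46 x 24 mm: a flat floor 6 mm thick with a 5 mm thick wall along each long side, 70 g; grip it across the outside of both walls. Origin: centre of its underside; x along its length, z up.
- comb: White gel comb lying flat, 78 x 34 mm: a back bar 14 mm wide and 20 mm high along +y side, teeth 10 mm high towards -y, 50 g; can be gripped across the 34 mm low down, where the teeth are. Origin: centre of its 78 x 34 mm underside; x along its length, z up.
- tip_box: Yellow tip box with a white lid (shut for good), 74 x 46 x 38 mm, 80 g. Origin: centre of its underside; x along its length, z up.
- wash_bottle: Bystander: white wash bottle with a blue cap, 64 mm in diameter, 170 mm high. Origin: centre of its underside.
- pipettes: Bystander: white stand with four pipettes, about 115 mm in diameter, 230 mm high. Origin: centre of its underside.

How it is judged:
By the outcome, as a careful person would: the job done as asked, in the order asked, and still so for the second after the job is handed in, with the robot touching nothing.
Of rack_green, rack_red, gel_tray, comb, tip_box only 3 to 5 are there at a start; the rules pass over those that are not, and their reading is None.
At some moment in a run one of rack_green, rack_red, gel_tray, comb, tip_box may be knocked a few centimetres aside while the robot is not near it.
Once in a run the grip may slacken for a moment while it holds something.
It also fails if it takes over 210 s, if anything falls off the work surface, if the arm or the gripper's body presses on something with over 40 N, if the wrist force passes 120 N, or if a joint passes its speed limit or range.

### The arm

A 6-joint arm with a two-finger parallel gripper is mounted at the origin on the work surface. World frame = base frame: x ahead of the robot, y to its left, z up, the work surface at z = 0. Lengths are in mm, angles in rad, forces in N, time in s.
With the tool pointing down it reaches from about 325 to 850 mm from the base axis. Payload 4.4 kg.
Tool frame: the origin (TCP) lies on the centre line of the jaws, within the pads' length; the fingertips stand env.tip_extent ahead of it and the grasp point (between the pads) lies 11 mm behind it (env.tip_extent is the distance from the TCP to the fingertips, in mm); z points along the fingers, y is the line along which they close (so a half turn about z gives the same grasp; the last joint's range is limited). The gripper opens to 94 mm and grips with 3 to 60 N. Pads are 16 mm wide; open, the fingers measure 119 mm over their backs; the gripper's body (75 mm by 177 mm) begins 78 mm behind the grasp point.
Start: joints at [1.046, 0.207, 1.542, -0, 1.393, -0.15], TCP at [210.509, 535.082, 213.447] pointing down, gripper open.
Joint ranges: [-2.73, 2.73], [-0.86, 2.22], [0.23, 2.46], [-1.11, 4.25], [0.08, 2.63], [-2.82, 2.82]. Speed limits (rad/s): [2.79, 2.79, 3.14, 3.14, 3.14, 3.14].

### API

Orientations are given as a unit quaternion [w, x, y, z].
In Python, from station import env gives the robot as it stands. The module is installed in compiled form; this text tells all that it offers.
- The arm moves only by the tool arm_command, never from a script. Its argument "increments" is a list of rows, each a list of 5 numbers: the closure, from 0 (fully open) to 1 (shut), then the shift along the tool's x, y, z in m, then the turn about the tool's z in rad. A call has 1 to 20 rows; each row is the pose to reach, as a shift and turn from the pose commanded when the call began, along the tool's axes at that moment; what a row does not reach only later rows make up. A row lasts 1/12 s, in which the tool goes at most 41.7 mm and 7.16 degrees, less where a joint would pass 70% of its speed; a pose out of reach is approached as far as the arm can. A call with a gripper value outside its range is refused whole. The fingers move at their own pace and stop on an object; "force" is the grip in N (left out, the last holds). Time passes only in rows, so rows that repeat a pose let the fingers close. It gives the time, the measured TCP pose, the force, the opening and the grip force at its end, in the units of the state.
- env.state(): the state, without advancing time (a new reading comes with each control period).
- env.camera(name): name is "scene" or "top" or "wrist"; returns the picture (400x640x3 uint8, red, green, blue); there is no depth.
- env.camera_model(name): a dict with "intrinsics" (3x3 intrinsics, pixels), "origin" and "rotation" of the camera in the world; the wrist camera has in their place "mount" (4x4, takes a point from camera to tool coordinates, whose origin is the TCP and whose axes are the flange's). Camera axes: x right, y down, z forward; pixel columns grow to the right and rows downward; lengths in mm; the calibration is good to about 2 mm. A picture is of the moment at which its call begins: read the wrist's pose just before it. camera_model takes no time and is no camera call.
- env.close_job(): hands the job in; it is judged then, once.
The state is a dict: "t": time; "qpos": joint angles; "dq": joint speeds; "effort": joint torques, N m; "ee_pos": TCP position; "tcp_rot": TCP orientation; "ft_force": force on the tool from outside, world axes, zero at the start; "moment": the same for the moment, N m; "grip_width": finger opening in mm; "grip_force": force on a finger pad.
Only numpy, scipy, OpenCV 4.12 (cv2) and the standard library are available. Lean on these libraries where they do the work, as an engineer would, in place of code of your own. Each camera call takes 0.05 s, during which the arm holds its last target. There are 200 camera calls.

## Working session

There is one attempt and no reset: what is moved stays moved. The work goes in short steps, Python scripts to look and compute and a tool call to move; the robot and the scene stay as the last step left them, time stands still between calls to the robot, and variables do not carry over. Pictures are saved under pics/ and viewed, at most 17 in all, crops included, and the job is handed in when it is done.

Besides the shell and the picture viewer there is one more tool, called as a command line: name --pt "numbers of a row" for each row, then --argument value for the rest. arm_command: Moves the arm, as the interface text tells. Its arguments: {"type":"object","properties":{"increments":{"type":"array"},"force":{"type":"number"}},"required":["increments"]}

```bash
mkdir -p pics; ls
cat > h.py <<'E'
from station import env
import numpy as np, cv2
def save(n,im): cv2.imwrite(f'pics/{n}.png',im[:,:,::-1])
def ray(cam,u,v,z,T=None):
    m=env.camera_model(cam) 
    K=np.array(m['intrinsics'])
    if 'origin' in m: o=np.array(m['origin']);R=np.array(m['rotation'])
    else: M=T@np.array(m['mount']);o=M[:3,3];R=M[:3,:3]
    d=R@np.linalg.inv(K)@[u,v,1]
    return o+d*(z-o[2])/d[2]
def tool():
    from scipy.spatial.transform import Rotation as Ro
    s=env.state();q=s['tcp_rot'];T=np.eye(4)
    T[:3,:3]=Ro.from_quat([q[1],q[2],q[3],q[0]]).as_matrix();T[:3,3]=s['ee_pos'];return T
E
python3 - <<'E'
from h import *
s=env.state();print(s);print(env.tip_extent)
for n in('scene','top'):
    save(n+'0',env.camera(n));print(env.camera_model(n))
print(env.camera_model('wrist'));print(tool())
E
```

```text
pics
{'t': 0.0, 'qpos': array([ 1.04547783e+00,  2.07394437e-01,  1.54290846e+00, -3.92539969e-05,
        1.39347005e+00, -1.50497289e-01]), 'dq': array([ 0.0013013 , -0.00072206, -0.00070726, -0.00051539,  0.00035031,
       -0.00134887]), 'effort': array([ 1.83983627e-05, -3.70883596e+01, -2.81417710e+01,  6.99002249e-02,
        3.61128047e-02, -1.66769464e-04]), 'ee_pos': array([210.14560348, 534.40412772, 212.32686232]), 'tcp_rot': array([-3.43175468e-04,  1.86311933e-01,  9.82490038e-01, -1.03490174e-03]), 'ft_force': array([ 0.50483299, -0.37615479, -0.10598397]), 'moment': array([ 0.04140773, -0.05001535,  0.02670246]), 'grip_force': 0.0, 'grip_width': 93.68113073228373}
8.0
{'intrinsics': array([[381.16258226,   0.        , 320.92212579],
       [  0.        , 381.16258226, 198.68820793],
       [  0.        ,   0.        ,   1.        ]]), 'origin': array([1369.40932502, -371.25885467,  785.80215333]), 'rotation': array([-0.37792566,  0.78468809,  0.44231934, -0.2139869 ])}
{'intrinsics': array([[391.19552274,   0.        , 324.31803053],
       [  0.        , 391.19552274
[... 296 characters left out ...]
53.04840516, 200.57175446],
       [  0.        ,   0.        ,   1.        ]]), 'mount': array([[-3.09493831e-04, -9.72494699e-01, -2.32924804e-01,
         6.64982903e+01],
       [ 9.99999890e-01, -2.18977987e-04, -4.14463656e-04,
        -4.47437803e-01],
       [ 3.52058304e-04, -2.32924907e-01,  9.72494660e-01,
        -1.71589441e+02],
       [ 0.00000000e+00,  0.00000000e+00,  0.00000000e+00,
         1.00000000e+00]])}
[[-9.30582495e-01  3.66080904e-01 -9.95541450e-04  2.10162282e+02]
 [ 3.66082135e-01  9.30580969e-01 -1.71180688e-03  5.34472028e+02]
 [ 2.99772117e-04 -1.95742746e-03 -9.99998039e-01  2.12437902e+02]
 [ 0.00000000e+00  0.00000000e+00  0.00000000e+00  1.00000000e+00]]
```

```bash
sed -i "s/R=np.array(m\['rotation'\])/q=m['rotation'];R=Ro.from_quat([q[1],q[2],q[3],q[0]]).as_matrix()/; s/^import numpy.*/&\nfrom scipy.spatial.transform import Rotation as Ro/" h.py
python3 -c "
import cv2
im=cv2.imread('pics/top0.png');print(cv2.imwrite('pics/top0b.png',cv2.resize(im,(800,500))))"
```

```text
True
```

View pics/top0.png

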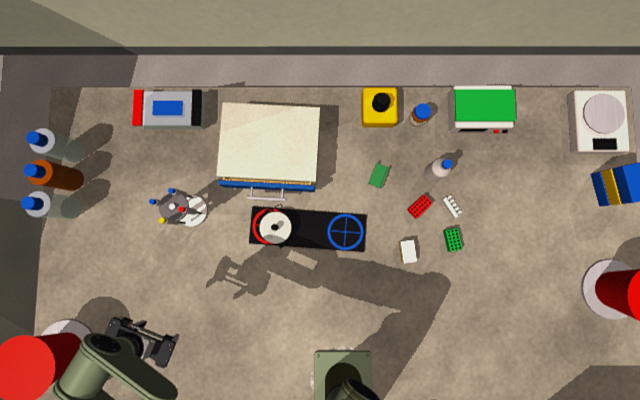

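View pics/scene0.png

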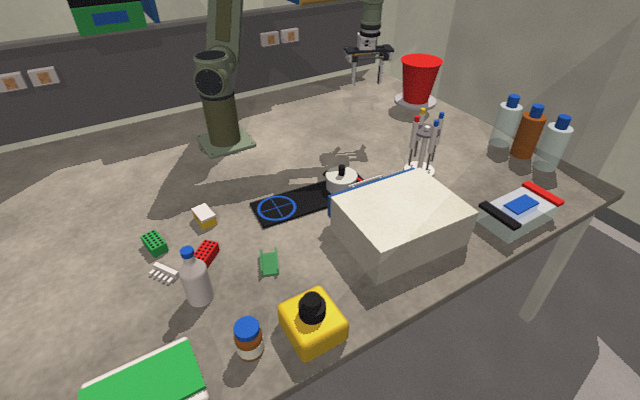

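I see in the top view: pan at (275,227), blue ring (346,232), handle (267,196), tray (379,174), red rack (420,206), comb (452,206), green rack (453,239), tip box (409,251), bottle (440,168), pipettes (190,208). All five pieces are out.

```bash
cat >> h.py <<'E'
def find(im,cam,lo,hi,box,z,T=None,mina=15,show=None):
    "HSV mask in box(u0,v0,u1,v1): centre, angle of long side, sides, by casting minAreaRect corners to height z"
    u0,v0,u1,v1=box
    m=cv2.inRange(cv2.cvtColor(im,cv2.COLOR_RGB2HSV)[v0:v1,u0:u1],np.array(lo),np.array(hi))
    m=cv2.morphologyEx(m,cv2.MORPH_CLOSE,np.ones((5,5)))
    cs,_=cv2.findContours(m,cv2.RETR_EXTERNAL,cv2.CHAIN_APPROX_NONE)
    c=max(cs,key=cv2.contourArea).reshape(-1,2)+[u0,v0]
    P=np.array([ray(cam,u,v,z,T)[:2] for u,v in c],np.float32)
    r=cv2.minAreaRect(P);(cx,cy),(a,b),th=r
    if a<b:a,b,th=b,a,th+90
    th=(th+90)%180-90
    return np.round([cx,cy,a,b,th],1)
E
python3 - <<'E'
from h import *
im=cv2.imread('pics/top0.png')[:,:,::-1].copy()
f=lambda n,lo,hi,b,z:print(n,find(im,'top',lo,hi,b,z))
f('ring',(100,120,60),(125,255,255),(322,205,368,255),10)
f('front',(100,120,30),(125,255,255),(210,170,322,200),107)
f('plate',(0,0,0),(180,255,45),(245,200,372,255),10)
f('lid',(0,0,140),(180,90,255),(255,208,300,245),61)
f('unit',(10,0,190),(40,60,255),(200,95,330,195),120)
f('tray',(40,80,30),(85,255,255),(360,155,400,195),20)
f('redr',(0,150,60),(8,255,255),(400,188,440,222),34)
f('comb',(0,0,190),(180,60,255),(435,188,470,222),15)
f('green',(40,100,30),(85,255,255),(435,220,475,260),34)
f('tip',(0,0,190),(180,70,255),(390,230,425,270),38)
f('botcap',(100,120,30),(125,255,255),(430,150,460,180),170)
for p in((220,103),(320,108),(315,183),(217,179)): print(ray('top',*p,120))
print('handle',ray('top',248,196,82),ray('top',284,198,82))
M=tool();cam=env.camera_model('wrist')
E
```

```text
ring [495.7 -11.  124.7 120.7  89.9]
front [643.  250.2 313.1  20.6  86.7]
plate [502.4 118.6 396.9 133.6  85.7]
lid [510.1 224.9 104.3 103.   45.4]
unit [787.  243.1 319.4 245.4  86.7]
tray [ 692.3 -129.1   81.1   48.4  -21.2]
redr [ 581.6 -265.2   81.    45.4  -45.8]
comb [ 583.2 -384.    77.    30.4   32.1]
green [ 467.6 -374.5   76.7   51.4   12.1]
tip [ 427.5 -222.8   73.2   44.5    7. ]
botcap [ 702.4 -320.    31.2   27.7  -63.6]
[914.99445679 402.63037857 120.        ]
[897.61563005  74.14024041 120.        ]
[649.30320477  90.37221592 120.        ]
[662.80318191 406.02194808 120.        ]
handle [611.67787452 312.6349056   82.        ] [604.84272765 193.61594573  82.        ]
```

```bash
python3 -c "
import cv2
im=cv2.imread('pics/top0.png')
cv2.imwrite('pics/c1.png',cv2.resize(im[150:270,150:480],(792,288),interpolation=cv2.INTER_CUBIC))"
```

```text
(no output)
```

View pics/c1.png

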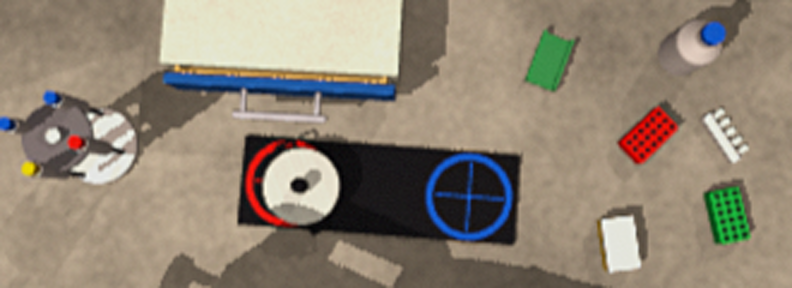

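The crop confirms the pan stands about 24 mm short of the red ring's centre. I'll go above it and measure it with the wrist camera.

```bash
cat >> h.py <<'E'
def plan(x,y,z,th):
    "tool-axis shift (m) and turn (rad) to a TCP world target; th = closing direction, deg, mod 180"
    T=tool();R=T[:3,:3];d=R.T@(np.array([x,y,z])-T[:3,3])/1000
    cur=np.degrees(np.arctan2(R[1,1],R[0,1]))
    a=(th-cur+90)%180-90
    print('to',(x,y,z,th),'shift',np.round(d,4),'turn',round(-np.radians(a),3),'from',np.round(T[:3,3],1),round(cur,1))
E
python3 - <<'E'
from h import *
print(ray('top',275,227,96)); plan(470,230,240,86.5)
E
```

```text
[508.90509978 220.55145437  96.        ]
to (470, 230, 240, 86.5) shift [-0.3533 -0.1883 -0.0273] turn -0.314 from [210.2 534.5 212.4] 68.5
```

arm_command --pt "0 -0.353 -0.188 -0.027 -0.314" --pt "0 -0.353 -0.188 -0.027 -0.314" --pt "0 -0.353 -0.188 -0.027 -0.314" --pt "0 -0.353 -0.188 -0.027 -0.314" --pt "0 -0.353 -0.188 -0.027 -0.314" --pt "0 -0.353 -0.188 -0.027 -0.314" --pt "0 -0.353 -0.188 -0.027 -0.314" --pt "0 -0.353 -0.188 -0.027 -0.314" --pt "0 -0.353 -0.188 -0.027 -0.314" --pt "0 -0.353 -0.188 -0.027 -0.314" --pt "0 -0.353 -0.188 -0.027 -0.314" --pt "0 -0.353 -0.188 -0.027 -0.314" --pt "0 -0.353 -0.188 -0.027 -0.314" --pt "0 -0.353 -0.188 -0.027 -0.314" --pt "0 -0.353 -0.188 -0.027 -0.314" --force 15

```text
t: 1.35
ee_pos: [469.1, 232.0, 240.1]
tcp_rot: [-0.0, 0.029, 1.0, -0.0]
ft_force: [0.3, 0.1, -0.1]
grip_width: 94.2
grip_force: 0.0
```

Run:
```python
from h import *
T=tool();im=env.camera('wrist');save('w1',im);np.save('T1',T);print(T[:3,3],env.state()['qpos'])
```

```text
[469.11544567 231.97771375 240.1322961 ] [ 2.93617482e-01  7.62765055e-02  1.63332352e+00  1.16909797e-04
  1.43251516e+00 -1.21863783e+00]
```

View pics/w1.png

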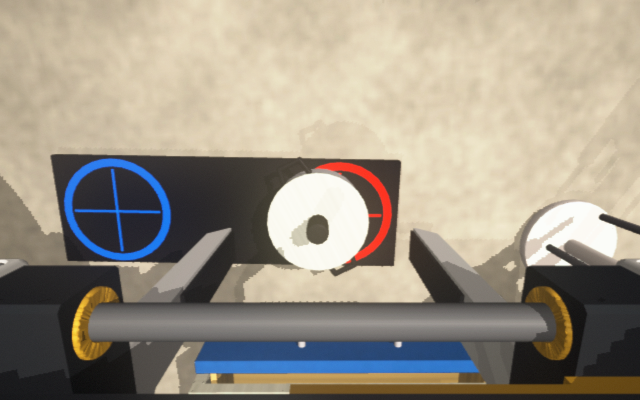

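The wrist view shows the blue ring's cross at (119,211), the lid at about (318,220), the knob at (317,230), and the drawer front with the handle's stems at (302,345) and (398,345).

Run:
```python
from h import *
im=cv2.imread('pics/w1.png')[:,:,::-1].copy();T=np.load('T1.npy')
print('ring',find(im,'wrist',(100,120,60),(125,255,255),(40,140,200,265),10,T))
print('lid',find(im,'wrist',(0,0,170),(180,40,255),(262,165,375,272),61,T))
print('knobtop',ray('wrist',317,230,96,T),find(im,'wrist',(0,0,0),(180,255,120),(300,210,336,250),96,T))
print('cross',ray('wrist',119,211,10,T))
print('plate',find(im,'wrist',(0,0,0),(180,255,60),(45,145,260,265),10,T))
r=np.array([ray('wrist',u,v,10,T)[:2] for u,v in((52,154),(400,160),(394,266),(66,260))]);print(r,r.mean(0))
print('stem', ray('wrist',302,345,82,T),ray('wrist',398,345,82,T))
print('drawer edge',ray('wrist',196,372,107,T),ray('wrist',478,371,107,T))
g=(468.,)
```

```text
ring [496.5 -11.6 126.  124.3  86.6]
lid [509.3 224.6 104.8 104.8  33.8]
knobtop [505.92840172 224.54633956  96.        ] [505.1 224.6  27.5  18.8  -3.4]
cross [496.88122875  -9.79591873  10.        ]
plate [500.2  37.8 234.7 130.2  85. ]
[[426.10208635 -72.81463226]
 [456.17466739 321.19144481]
 [585.74462822 312.87484118]
 [554.32791893 -86.17061285]] [505.58732522 118.77026022]
stem [637.69343242 200.17328971  82.        ] [643.7057837  302.15678461  82.        ]
drawer edge [644.41384251  94.38117849 107.        ] [659.89927921 376.9133244  107.        ]
```

Run:
```python
from h import *
plan(509.3,224.6,75,86.5)
```

```text
to (509.3, 224.6, 75, 86.5) shift [-0.0405 -0.005   0.1652] turn 0.003 from [469.2 232.  240.2] 86.6
```

arm_command --pt "0 -0.0405 -0.005 0.03 0" --pt "0 -0.0405 -0.005 0.06 0" --pt "0 -0.0405 -0.005 0.09 0" --pt "0 -0.0405 -0.005 0.12 0" --pt "0 -0.0405 -0.005 0.14 0" --pt "0 -0.0405 -0.005 0.155 0" --pt "0 -0.0405 -0.005 0.165 0" --pt "0 -0.0405 -0.005 0.165 0" --pt "1 -0.0405 -0.005 0.165 0" --pt "1 -0.0405 -0.005 0.165 0" --pt "1 -0.0405 -0.005 0.165 0" --pt "1 -0.0405 -0.005 0.165 0" --pt "1 -0.0405 -0.005 0.165 0" --pt "1 -0.0405 -0.005 0.165 0" --pt "1 -0.0405 -0.005 0.165 0" --pt "1 -0.0405 -0.005 0.165 0" --pt "1 -0.0405 -0.005 0.165 0" --pt "1 -0.0405 -0.005 0.165 0" --pt "1 -0.0405 -0.005 0.165 0" --force 15

```text
t: 2.98
ee_pos: [510.3, 223.6, 75.4]
tcp_rot: [-0.0, 0.03, 1.0, 0.0]
ft_force: [0.4, 1.2, -0.4]
grip_width: 23.9
grip_force: 0.3
```

Run:
```python
from h import *
plan(496.4,-11,75,86.5);plan(496.4,-11,tool()[2,3],86.5)
```

```text
to (496.4, -11, 75, 86.5) shift [-0.0004 -0.235   0.0003] turn 0.0 from [510.3 223.6  75.4] 86.5
to (496.4, -11, np.float64(75.40714497358063), 86.5) shift [-4.00e-04 -2.35e-01 -1.00e-04] turn 0.0 from [510.3 223.6  75.4] 86.5
```

arm_command --pt "1 0 0 0 0" --pt "1 0 0 0 0" --pt "1 0 0 0 0" --pt "1 0 0 0 0" --pt "1 0 -0.003 0 0" --pt "1 0 -0.008 0 0" --pt "1 0 -0.015 0 0" --pt "1 0 -0.023 0 0" --pt "1 0 -0.031 0 0" --pt "1 0 -0.039 0 0" --pt "1 0 -0.047 0 0" --pt "1 0 -0.055 0 0" --pt "1 0 -0.063 0 0" --pt "1 0 -0.071 0 0" --pt "1 0 -0.079 0 0" --pt "1 0 -0.087 0 0" --pt "1 0 -0.095 0 0" --pt "1 0 -0.102 0 0" --pt "1 0 -0.107 0 0" --pt "1 0 -0.11 0 0"

```text
t: 4.65
ee_pos: [503.5, 112.9, 75.4]
tcp_rot: [-0.0, 0.031, 1.0, -0.0]
ft_force: [0.6, 2.0, -1.2]
grip_width: 21.4
grip_force: 15.0
```

Run:
```python
from h import *
plan(496.4,-11,75.4,86.5)
```

```text
to (496.4, -11, 75.4, 86.5) shift [-0.0005 -0.1241  0.    ] turn -0.0 from [503.5 112.9  75.4] 86.5
```

arm_command --pt "1 0 -0.003 0 0" --pt "1 0 -0.008 0 0" --pt "1 0 -0.015 0 0" --pt "1 0 -0.023 0 0" --pt "1 0 -0.031 0 0" --pt "1 0 -0.039 0 0" --pt "1 0 -0.047 0 0" --pt "1 0 -0.055 0 0" --pt "1 0 -0.063 0 0" --pt "1 0 -0.071 0 0" --pt "1 0 -0.079 0 0" --pt "1 0 -0.087 0 0" --pt "1 0 -0.095 0 0" --pt "1 0 -0.103 0 0" --pt "1 0 -0.11 0 0" --pt "1 0 -0.116 0 0" --pt "1 0 -0.121 0 0" --pt "1 0 -0.124 0 0" --pt "1 0 -0.124 0 0" --pt "1 0 -0.124 0 0"

```text
t: 6.32
ee_pos: [496.0, -10.6, 75.4]
tcp_rot: [-0.0, 0.03, 1.0, -0.0]
ft_force: [-0.3, -1.7, -2.1]
grip_width: 22.1
grip_force: 15.0
```

Run:
```python
from h import *
plan(496.4,-11,75.4,86.5)
im=env.camera('top');print(find(im,'top',(100,120,60),(125,255,255),(322,200,370,260),10),find(im,'top',(0,0,140),(180,90,255),(318,205,375,258),61))
save('t2',cv2.resize(im[190:270,230:390],(640,320),interpolation=cv2.INTER_CUBIC))
```

```text
to (496.4, -11, 75.4, 86.5) shift [-0.0004 -0.0004 -0.    ] turn 0.0 from [496.  -10.6  75.4] 86.5
[441.2  -9.8  69.2  15.7  84.2] [458.2 -28.6 120.7 105.6 -13.3]
```

View pics/t2.png

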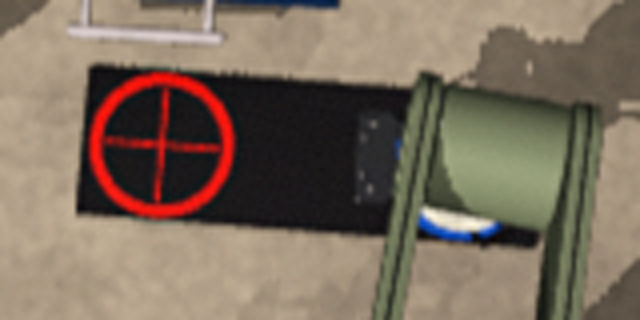

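The arm hides the pan from above, so I'll release, lift and look with the wrist camera.

arm_command --pt "0 0 0 0 0" --pt "0 0 0 0 0" --pt "0 0 0 0 0" --pt "0 0 0 0 0" --pt "0 0 0 0 0" --pt "0 0 0 0 0" --pt "0 0 0 -0.02 0" --pt "0 0 0 -0.05 0" --pt "0 0.01 0 -0.09 0" --pt "0 0.02 0 -0.13 0" --pt "0 0.04 0 -0.165 0" --pt "0 0.04 0 -0.165 0" --pt "0 0.04 0 -0.165 0" --pt "0 0.04 0 -0.165 0"

```text
t: 7.53
ee_pos: [455.9, -7.6, 240.0]
tcp_rot: [-0.0, 0.03, 1.0, 0.0]
ft_force: [0.3, -0.1, -0.4]
grip_width: 93.9
grip_force: 0.0
```

Run:
```python
from h import *
T=tool();im=env.camera('wrist');save('w2',im)
print('ring',find(im,'wrist',(100,120,60),(125,255,255),(230,130,420,290),10,T))
print('lid',find(im,'wrist',(0,0,170),(180,40,255),(240,140,400,285),61,T))
print(env.state()['grip_width'])
```

```text
ring [468.6  -9.4 123.9  68.4  86.5]
lid [504.5  -9.6 124.5 105.3   9.8]
93.92843301635844
```

View pics/w2.png

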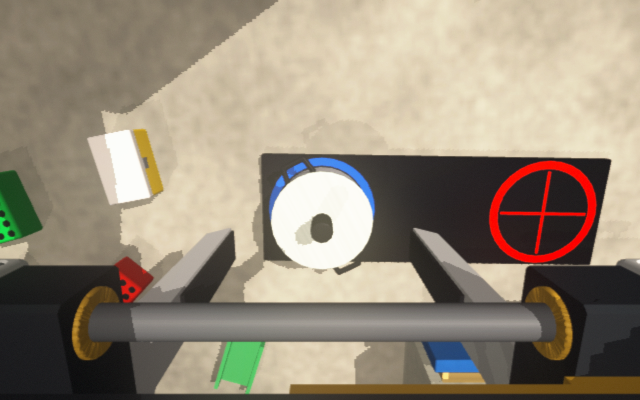

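The pan covers the blue ring (ring from column 268 to 375, top at row 157; lid from 271 to 373). I'll fit both precisely.

Run:
```python
from h import *
T=tool();im=cv2.imread('pics/w2.png')[:,:,::-1].copy()
print('lid',find(im,'wrist',(0,0,185),(180,40,255),(270,165,376,271),61,T))
p=[ray('wrist',u,v,61,T)[:2] for u,v in((271,218),(373,218),(322,271))];print(np.round(p,1))
print('red',find(im,'wrist',(0,150,100),(8,255,255),(480,140,610,275),10,T))
print('knob',find(im,'wrist',(0,0,0),(180,255,110),(308,212,336,244),96,T))
h=cv2.cvtColor(im,cv2.COLOR_RGB2HSV);m=cv2.inRange(h,(100,120,60),(125,255,255))[130:270,240:400]
v,u=np.nonzero(m);P=np.array([ray('wrist',a+240,b+130,10,T)[:2] for a,b in zip(u,v)],np.float32)
print('ring',cv2.minEnclosingCircle(P))
plan(596,247,240,-3.4)
```

```text
lid [494.  -10.4 105.  104.2  33.7]
[[487.1 -62.5]
 [493.5  42.3]
 [549.1 -13.7]]
red [515.1 247.7 125.2 123.   86.5]
knob [489.5 -11.   30.3  18.7  -3.2]
ring ((494.2557067871094, -10.738710403442383), 61.94052505493164)
to (596, 247, 240, -3.4) shift [-0.1249  0.2626 -0.0012] turn 1.569 from [455.4  -7.5 239. ] 86.5
```

Pan and ring centres agree within 0.5 mm. Next is the handle.

arm_command --pt "0.68 -0.136 0.267 0.08 1.569" --pt "0.68 -0.136 0.267 0.08 1.569" --pt "0.68 -0.136 0.267 0.08 1.569" --pt "0.68 -0.136 0.267 0.08 1.569" --pt "0.68 -0.136 0.267 0.08 1.569" --pt "0.68 -0.136 0.267 0.08 1.569" --pt "0.68 -0.136 0.267 0.08 1.569" --pt "0.68 -0.136 0.267 0.08 1.569" --pt "0.68 -0.136 0.267 0.08 1.569" --pt "0.68 -0.136 0.267 0.08 1.569" --pt "0.68 -0.136 0.267 0.08 1.569" --pt "0.68 -0.136 0.267 0.08 1.569" --pt "0.68 -0.136 0.267 0.08 1.569" --pt "0.68 -0.136 0.267 0.08 1.569" --pt "0.68 -0.136 0.267 0.08 1.569" --pt "0.68 -0.136 0.267 0.08 1.569" --pt "0.68 -0.136 0.267 0.08 1.569" --force 20

```text
t: 9.0
ee_pos: [607.7, 250.4, 159.4]
tcp_rot: [-0.0, 0.727, 0.686, -0.001]
ft_force: [-0.3, -0.4, 0.3]
grip_width: 30.2
grip_force: 0.0
```

Run:
```python
from h import *
plan(607,251.5,71,-3.4)
s=env.state();print(s['grip_width'],s['qpos'])
T=tool();im=env.camera('wrist');save('w3',im)
```

```text
to (607, 251.5, 71, -3.4) shift [ 0.0011 -0.0006  0.0884] turn 0.002 from [607.7 250.4 159.4] -3.3
30.247004217387563 [2.59356338e-01 4.22835946e-01 1.37557636e+00 5.25683274e-06
 1.34485675e+00 3.16867007e-01]
```

View pics/w3.png

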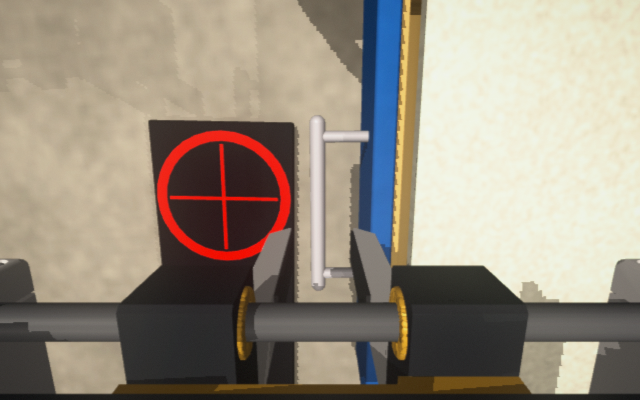

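The bar runs from (317,118) to (318,288) and lies between the fingers.

Run:
```python
from h import *
T=tool();a=ray('wrist',317,118,85,T);b=ray('wrist',318,288,85,T);print(a,b,(a+b)/2,np.hypot(*(a-b)[:2]))
plan(*(a+b)[:2]/2,71,-3.4)
```

```text
[608.87527967 315.68580817  85.        ] [601.89401592 189.5189693   85.        ] [605.38464779 252.60238873  85.        ] 126.35984042696003
to (np.float64(605.3846477942681), np.float64(252.60238873329294), 71, -3.4) shift [ 0.002  -0.0026  0.0888] turn 0.002 from [607.9 250.5 159.8] -3.3
```

arm_command --pt "0.68 0.002 -0.0026 0.03 0" --pt "0.68 0.002 -0.0026 0.055 0" --pt "0.68 0.002 -0.0026 0.075 0" --pt "0.68 0.002 -0.0026 0.0885 0" --pt "0.68 0.002 -0.0026 0.0885 0" --pt "1 0.002 -0.0026 0.0885 0" --pt "1 0.002 -0.0026 0.0885 0" --pt "1 0.002 -0.0026 0.0885 0" --pt "1 0.002 -0.0026 0.0885 0" --pt "1 0.002 -0.0026 0.0885 0" --pt "1 0.002 -0.0026 0.0885 0" --pt "1 0.002 -0.0026 0.0885 0" --pt "1 0.002 -0.0026 0.0885 0" --force 20

```text
t: 10.13
ee_pos: [606.9, 253.2, 73.9]
tcp_rot: [0.001, 0.728, 0.686, 0.001]
ft_force: [-2.0, 0.3, 5.7]
grip_width: 10.4
grip_force: 20.0
```

arm_command --pt "1 0 -0.003 0 0" --pt "1 0 -0.009 0 0" --pt "1 0 -0.017 0 0" --pt "1 0 -0.026 0 0" --pt "1 0 -0.035 0 0" --pt "1 0 -0.044 0 0" --pt "1 0 -0.053 0 0" --pt "1 0 -0.062 0 0" --pt "1 0 -0.071 0 0" --pt "1 0 -0.08 0 0" --pt "1 0 -0.089 0 0" --pt "1 0 -0.098 0 0" --pt "1 0 -0.107 0 0" --pt "1 0 -0.116 0 0" --pt "1 0 -0.125 0 0" --pt "1 0 -0.134 0 0" --pt "1 0 -0.143 0 0" --pt "1 0 -0.15 0 0" --pt "1 0 -0.156 0 0" --pt "1 0 -0.158 0 0"

```text
t: 11.8
ee_pos: [448.7, 261.9, 73.8]
tcp_rot: [0.001, 0.727, 0.686, 0.001]
ft_force: [1.4, -2.3, 7.8]
grip_width: 10.2
grip_force: 20.0
```

arm_command --pt "1 0 -0.002 0 0" --pt "1 0 -0.004 0 0" --pt "1 0 -0.006 0 0" --pt "1 0 -0.008 0 0" --pt "1 0 -0.01 0 0" --pt "1 0 -0.01 0 0"

```text
t: 12.3
ee_pos: [439.2, 262.4, 73.8]
tcp_rot: [0.001, 0.727, 0.686, 0.001]
ft_force: [-0.0, -2.8, 10.0]
grip_width: 10.3
grip_force: 20.0
```

arm_command --pt "1 0 -0.002 -0.001 0" --pt "1 0 -0.004 -0.002 0" --pt "1 0 -0.006 -0.002 0" --pt "1 0 -0.006 -0.002 0"

```text
t: 12.63
ee_pos: [433.6, 262.7, 73.9]
tcp_rot: [0.002, 0.727, 0.686, 0.002]
ft_force: [6.9, -2.3, -2.4]
grip_width: 10.4
grip_force: 20.0
```

arm_command --pt "1 0 -0.002 0 0" --pt "1 0 -0.004 0 0" --pt "1 0 -0.005 0 0" --pt "1 0 -0.005 0 0"

```text
t: 12.97
ee_pos: [433.6, 262.7, 74.0]
tcp_rot: [0.005, 0.727, 0.686, 0.005]
ft_force: [17.9, -3.1, -13.6]
grip_width: 10.6
grip_force: 20.0
```

At the stop (x = 433.6; it had been about 8 mm ajar). I'll release, lift and look from the top.

arm_command --pt "1 0 0.004 0 0" --pt "0.68 0 0.004 0 0" --pt "0.68 0 0.004 0 0" --pt "0.68 0 0.004 0 0" --pt "0.68 0 0.004 -0.02 0" --pt "0.68 0 0.004 -0.05 0" --pt "0.68 0 0.004 -0.09 0" --pt "0.68 0 0.004 -0.13 0" --pt "0.68 0 -0.03 -0.165 0" --pt "0 0 -0.06 -0.165 0" --pt "0 -0.04 -0.08 -0.165 0" --pt "0 -0.06 -0.08 -0.165 0" --pt "0 -0.06 -0.08 -0.165 0"

```text
t: 14.05
ee_pos: [340.6, 206.1, 238.2]
tcp_rot: [0.0, 0.728, 0.686, -0.001]
ft_force: [0.7, 1.4, -0.2]
grip_width: 53.1
grip_force: 0.0
```

Run:
```python
from h import *
im=env.camera('top');save('t3',im)
f=lambda n,lo,hi,b,z:print(n,find(im,'top',lo,hi,b,z))
f('front',(100,120,30),(125,255,255),(200,195,322,255),107)
f('tray',(40,80,30),(85,255,255),(350,145,410,205),20)
f('redr',(0,150,60),(8,255,255),(390,188,445,232),34)
f('comb',(0,0,190),(180,60,255),(435,185,475,225),15)
f('green',(40,100,30),(85,255,255),(430,215,480,270),34)
f('tip',(0,0,190),(180,70,255),(385,225,430,275),38)
F=np.array([483,259.5]);ux=np.array([.9984,-.056]);uy=np.array([.056,.9984])
m=env.camera_model('top');q=m['rotation'];R=Ro.from_quat([q[1],q[2],q[3],q[0]]).as_matrix()
big=cv2.resize(im[140:300,190:350],(640,640)).copy()
for z in(38,98):
  for x,y in((0,-139),(0,139),(174,-139),(174,139)):
    p=R.T@(np.append(F+x*ux+y*uy,z)-m['origin']);p=np.array(m['intrinsics'])@p/p[2]
    cv2.circle(big,(int((p[0]-190)*4),int((p[1]-140)*4)),4,(255,0,255) if z==38 else (0,255,255),-1)
save('t3b',cv2.resize(big,(600,600)))
```

```text
front [474.2 259.1 312.6  15.7  86.7]
tray [ 691.9 -128.9   81.9   48.4  -21.2]
redr [ 581.6 -265.2   81.    45.4  -45.8]
comb [ 583.2 -384.    77.    30.4   32.1]
green [ 467.6 -374.5   76.7   51.4   12.1]
tip [ 437.3 -237.5   57.4   14.     3.5]
```

View pics/t3b.png

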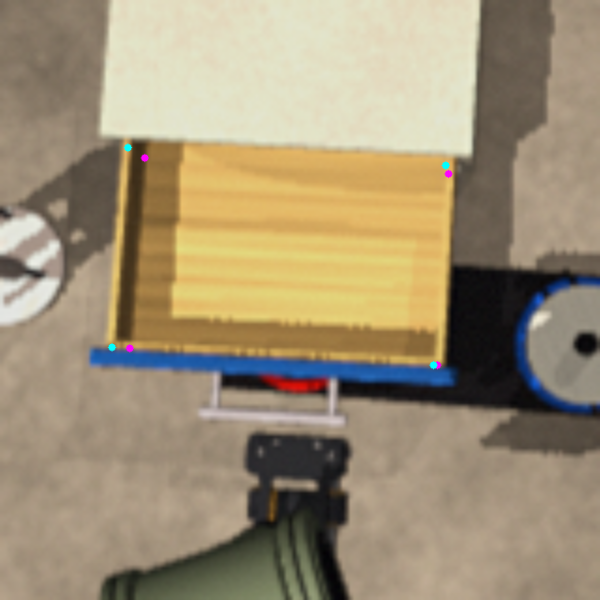

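The overlay shows that my drawer frame fits the image, with the floor corners (145,157), (448,173), (130,348) and (437,365) inside the walls. Now the tray.

```bash
cat >> h.py <<'E'
def go(x,y,z,th):
    "like plan, th unwrapped"
    T=tool();R=T[:3,:3];d=R.T@(np.array([x,y,z])-T[:3,3])/1000
    cur=np.degrees(np.arctan2(R[1,1],R[0,1]));a=(th-cur+180)%360-180
    s=env.state();print('shift',np.round(d,4),'turn',round(-np.radians(a),3),'rows',np.ceil(max(abs(a)/7.16,np.linalg.norm(d)/.0417)),'at',np.round(T[:3,3],1),round(cur,1),'q6',round(s['qpos'][5],2),'w',round(s['grip_width'],1))
def slot(x,y,z,th=-93.3):
    F=np.array([483,259.2]);go(*(F+x*np.array([.9984,-.057])+y*np.array([.057,.9984])),z,th)
E
python3 - <<'E'
from h import *
print('pip',ray('top',195,210,0));go(692,-129,200,-111)
E
```

```text
pip [571.51525788 513.40034696   0.        ]
shift [-0.3147  0.3698  0.0381] turn 1.877 rows 16.0 at [341.9 207.4 238.5] -3.4 q6 0.39 w 57.2
```

arm_command --pt "0 -0.315 0.37 0.038 1.877" --pt "0 -0.315 0.37 0.038 1.877" --pt "0 -0.315 0.37 0.038 1.877" --pt "0 -0.315 0.37 0.038 1.877" --pt "0 -0.315 0.37 0.038 1.877" --pt "0 -0.315 0.37 0.038 1.877" --pt "0 -0.315 0.37 0.038 1.877" --pt "0 -0.315 0.37 0.038 1.877" --pt "0 -0.315 0.37 0.038 1.877" --pt "0 -0.315 0.37 0.038 1.877" --pt "0 -0.315 0.37 0.038 1.877" --pt "0 -0.315 0.37 0.038 1.877" --pt "0 -0.315 0.37 0.038 1.877" --pt "0 -0.315 0.37 0.038 1.877" --pt "0 -0.315 0.37 0.038 1.877" --pt "0 -0.315 0.37 0.038 1.877" --pt "0 -0.315 0.37 0.038 1.877" --pt "0 -0.315 0.37 0.038 1.877" --pt "0 -0.315 0.37 0.038 1.877"

```text
t: 15.68
ee_pos: [694.4, -127.6, 200.6]
tcp_rot: [-0.0, 0.984, -0.18, -0.0]
ft_force: [-0.7, 0.3, -0.1]
grip_width: 94.7
grip_force: 0.0
```

Run:
```python
from h import *
T=tool();im=env.camera('wrist');save('w4',im)
print(find(im,'wrist',(40,80,30),(85,255,255),(160,20,480,285),24,T))
go(692,-129,11,-111)
```

```text
[ 694.9 -130.6   79.6   45.8  -21.6]
shift [-0.0017  0.0021  0.1898] turn 0.003 rows 5.0 at [ 694.4 -127.7  200.8] -110.8 q6 1.63 w 94.2
```

View pics/w4.png

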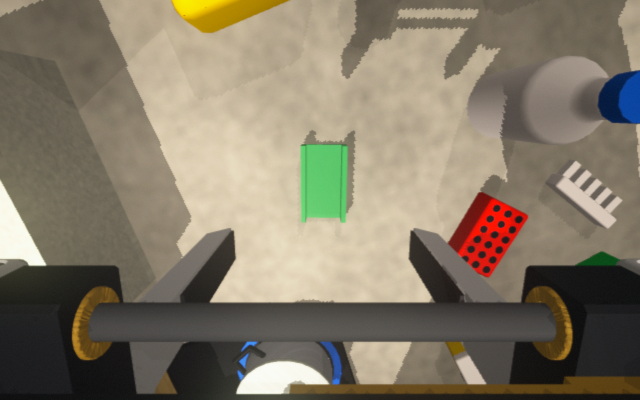

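The view shows the tray, with its mask from (301,143) to (347,222), centred between the fingers. I'll grasp it.

arm_command --pt "0 0.0015 0.0025 0.04 0.012" --pt "0 0.0015 0.0025 0.08 0.012" --pt "0 0.0015 0.0025 0.12 0.012" --pt "0 0.0015 0.0025 0.15 0.012" --pt "0 0.0015 0.0025 0.175 0.012" --pt "0 0.0015 0.0025 0.189 0.012" --pt "0 0.0015 0.0025 0.189 0.012" --pt "1 0.0015 0.0025 0.189 0.012" --pt "1 0.0015 0.0025 0.189 0.012" --pt "1 0.0015 0.0025 0.189 0.012" --pt "1 0.0015 0.0025 0.189 0.012" --pt "1 0.0015 0.0025 0.189 0.012" --pt "1 0.0015 0.0025 0.189 0.012" --pt "1 0.0015 0.0025 0.189 0.012" --pt "1 0.0015 0.0025 0.189 0.012" --pt "1 0.0015 0.0025 0.189 0.012" --pt "1 0.0015 0.0025 0.189 0.012" --pt "1 0.0015 0.0025 0.189 0.012" --force 25

```text
t: 17.23
ee_pos: [695.0, -131.0, 12.1]
tcp_rot: [-0.0, 0.982, -0.187, 0.0]
ft_force: [-1.0, 0.0, 0.7]
grip_width: 46.0
grip_force: 25.0
```

arm_command --pt "1 0 0 -0.02 0" --pt "1 0 0 -0.06 0" --pt "1 0 0 -0.1 0" --pt "1 0 0 -0.14 0" --pt "1 0 0 -0.18 0" --pt "1 0 0 -0.18 0" --pt "1 0 0 -0.18 0"

```text
t: 17.82
ee_pos: [697.2, -131.9, 196.7]
tcp_rot: [0.001, 0.982, -0.187, 0.004]
ft_force: [-0.7, 0.3, -1.0]
grip_width: 45.6
grip_force: 25.0
```

Run:
```python
from h import *
slot(127,60,190)
```

```text
shift [-0.2416 -0.3816  0.0048] turn -0.32 rows 11.0 at [ 697.2 -131.9  196.7] -111.6 q6 1.64 w 45.6
```

arm_command --pt "1 -0.0242 -0.0382 0 -0.032" --pt "1 -0.0483 -0.0763 0 -0.064" --pt "1 -0.0725 -0.1145 0 -0.096" --pt "1 -0.0966 -0.1526 0 -0.128" --pt "1 -0.121 -0.191 0 -0.16" --pt "1 -0.145 -0.229 0 -0.192" --pt "1 -0.169 -0.267 0 -0.224" --pt "1 -0.193 -0.305 0 -0.256" --pt "1 -0.2175 -0.3435 0 -0.288" --pt "1 -0.2416 -0.3816 0 -0.32" --pt "1 -0.2416 -0.3816 0 -0.32" --pt "1 -0.2416 -0.3816 0 -0.32" --pt "1 -0.2416 -0.3816 0 -0.32" --pt "1 -0.2416 -0.3816 0 -0.32"

```text
t: 18.98
ee_pos: [609.6, 311.9, 189.3]
tcp_rot: [0.001, 1.0, -0.028, -0.002]
ft_force: [0.6, -0.7, -0.9]
grip_width: 45.9
grip_force: 25.0
```

Run:
```python
from h import *
slot(127,60,51)
T=tool();im=env.camera('wrist');save('w5',im)
```

```text
shift [ 0.0041 -0.0005  0.1383] turn 0.001 rows 4.0 at [609.6 311.9 189.3] -93.3 q6 1.97 w 45.9
```

View pics/w5.png

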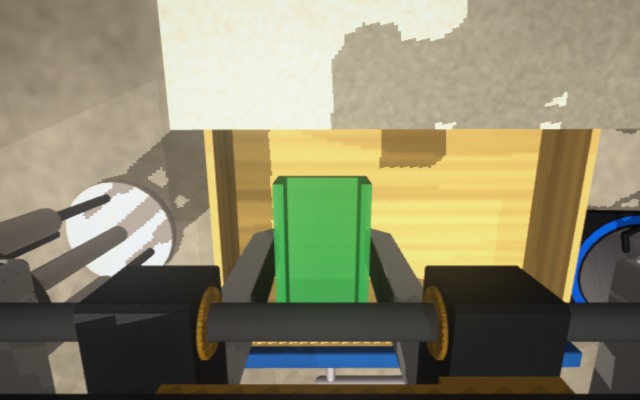

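The tray hangs over the drawer, clear of the board's edge (row 128) and the side wall. I'll lower and release it.

arm_command --pt "1 0 0 0.035 0" --pt "1 0 0 0.07 0" --pt "1 0 0 0.1 0" --pt "1 0 0 0.12 0" --pt "1 0 0 0.132 0" --pt "1 0 0 0.1385 0" --pt "1 0 0 0.1385 0" --pt "1 0 0 0.1385 0" --pt "0.36 0 0 0.1385 0" --pt "0.36 0 0 0.1385 0" --pt "0.36 0 0 0.1385 0" --pt "0.36 0 0 0.1385 0" --pt "0.36 0 0 0.12 0" --pt "0.36 0 0 0.085 0" --pt "0.36 0 0 0.045 0" --pt "0.36 0 0 0.005 0" --pt "0.36 0 0 -0.02 0" --pt "0 0 0 -0.02 0"

```text
t: 20.53
ee_pos: [615.2, 314.6, 222.0]
tcp_rot: [-0.003, 1.0, -0.028, 0.008]
ft_force: [1.7, 1.0, 0.6]
grip_width: 64.1
grip_force: 0.0
```

Run:
```python
from h import *
T=tool();im=env.camera('wrist')
print('tray',find(im,'wrist',(40,80,30),(85,255,255),(160,20,480,285),62,T))
im=env.camera('top')
f=lambda n,lo,hi,b,z:print(n,find(im,'top',lo,hi,b,z))
f('redr',(0,150,60),(8,255,255),(390,180,445,232),34)
f('green',(40,100,30),(85,255,255),(430,215,480,270),34)
go(582,-265,200,-136)
```

```text
tray [612.  311.9  78.5  45.5  -3.2]
redr [ 581.6 -265.2   81.    45.4  -45.8]
green [ 467.6 -374.6   76.4   51.8   10.8]
shift [0.0031 0.579  0.0135] turn 0.746 rows 14.0 at [611.8 313.2 214.5] -93.3 q6 1.98 w 71.7
```

arm_command --pt "0 0.003 0.579 0.013 0.746" --pt "0 0.003 0.579 0.013 0.746" --pt "0 0.003 0.579 0.013 0.746" --pt "0 0.003 0.579 0.013 0.746" --pt "0 0.003 0.579 0.013 0.746" --pt "0 0.003 0.579 0.013 0.746" --pt "0 0.003 0.579 0.013 0.746" --pt "0 0.003 0.579 0.013 0.746" --pt "0 0.003 0.579 0.013 0.746" --pt "0 0.003 0.579 0.013 0.746" --pt "0 0.003 0.579 0.013 0.746" --pt "0 0.003 0.579 0.013 0.746" --pt "0 0.003 0.579 0.013 0.746" --pt "0 0.003 0.579 0.013 0.746" --pt "0 0.003 0.579 0.013 0.746" --pt "0 0.003 0.579 0.013 0.746" --pt "0 0.003 0.579 0.013 0.746" --pt "0 0.003 0.579 0.013 0.746" --pt "0 0.003 0.579 0.013 0.746"

```text
t: 22.22
ee_pos: [580.7, -263.6, 198.4]
tcp_rot: [-0.0, 0.921, -0.39, -0.001]
ft_force: [-0.4, 0.3, -0.0]
grip_width: 94.1
grip_force: 0.0
```

```bash
cat >> h.py <<'E'
M={'red':((0,150,60),(8,255,255),34),'green':((40,100,30),(85,255,255),34),'tip':((0,0,190),(180,70,255),38),'comb':((0,0,190),(180,60,255),15),'tray':((40,80,30),(85,255,255),24)}
def hover(n,box=(160,20,480,265)):
    T=tool();im=env.camera('wrist');lo,hi,z=M[n];r=find(im,'wrist',lo,hi,box,z,T);print(n,r)
    th=r[4]-90;go(r[0],r[1],12,th);return im
E
python3 - <<'E'
from h import *
hover('red')
E
```

```text
red [ 584.4 -270.1   77.3   43.5  -46.9]
shift [0.0072 0.0019 0.1867] turn 0.018 rows 5.0 at [ 580.9 -263.7  198.7] -135.9 q6 1.81 w 93.8
```

arm_command --pt "0 0.007 0.002 0.04 0.018" --pt "0 0.007 0.002 0.08 0.018" --pt "0 0.007 0.002 0.12 0.018" --pt "0 0.007 0.002 0.15 0.018" --pt "0 0.007 0.002 0.175 0.018" --pt "0 0.007 0.002 0.187 0.018" --pt "0 0.007 0.002 0.187 0.018" --pt "1 0.007 0.002 0.187 0.018" --pt "1 0.007 0.002 0.187 0.018" --pt "1 0.007 0.002 0.187 0.018" --pt "1 0.007 0.002 0.187 0.018" --pt "1 0.007 0.002 0.187 0.018" --pt "1 0.007 0.002 0.187 0.018" --pt "1 0.007 0.002 0.187 0.018" --pt "1 0.007 0.002 0.187 0.018" --pt "1 0.007 0.002 0.187 0.018" --pt "1 0.007 0.002 0.187 0.018" --pt "1 0.007 0.002 0.187 0.018" --force 25

```text
t: 23.77
ee_pos: [584.3, -271.9, 12.1]
tcp_rot: [-0.0, 0.917, -0.399, 0.0]
ft_force: [-0.2, -0.3, 0.5]
grip_width: 44.2
grip_force: 25.0
```

arm_command --pt "1 0 0 -0.02 0" --pt "1 0 0 -0.06 0" --pt "1 0 0 -0.1 0" --pt "1 0 0 -0.14 0" --pt "1 0 0 -0.18 0" --pt "1 0 0 -0.18 0" --pt "1 0 0 -0.18 0"

```text
t: 24.35
ee_pos: [586.0, -273.3, 196.0]
tcp_rot: [0.001, 0.917, -0.399, 0.004]
ft_force: [0.2, -0.9, -1.5]
grip_width: 44.1
grip_force: 25.0
```

Run:
```python
from h import *
slot(125,-17,190)
```

```text
shift [-0.358  -0.3616  0.0039] turn -0.764 rows 13.0 at [ 586.  -273.3  196. ] -137.1 q6 1.82 w 44.1
```

arm_command --pt "1 -0.0255 -0.0258 0 -0.055" --pt "1 -0.051 -0.0517 0 -0.109" --pt "1 -0.077 -0.0775 0 -0.164" --pt "1 -0.102 -0.1033 0 -0.218" --pt "1 -0.128 -0.129 0 -0.273" --pt "1 -0.153 -0.155 0 -0.327" --pt "1 -0.179 -0.181 0 -0.382" --pt "1 -0.2045 -0.2066 0 -0.437" --pt "1 -0.23 -0.2325 0 -0.491" --pt "1 -0.256 -0.258 0 -0.546" --pt "1 -0.281 -0.284 0 -0.6" --pt "1 -0.307 -0.31 0 -0.655" --pt "1 -0.332 -0.336 0 -0.709" --pt "1 -0.358 -0.362 0 -0.764" --pt "1 -0.358 -0.362 0 -0.764" --pt "1 -0.358 -0.362 0 -0.764" --pt "1 -0.358 -0.362 0 -0.764"

```text
t: 25.77
ee_pos: [603.7, 236.1, 189.4]
tcp_rot: [0.001, 1.0, -0.029, -0.002]
ft_force: [0.3, -0.0, -0.9]
grip_width: 43.8
grip_force: 25.0
```

Run:
```python
from h import *
slot(125,-17,52)
```

```text
shift [0.0037 0.0006 0.1374] turn 0.001 rows 4.0 at [603.7 236.1 189.4] -93.3 q6 1.87 w 43.8
```

arm_command --pt "1 0.001 0 0.035 0" --pt "1 0.001 0 0.07 0" --pt "1 0.001 0 0.1 0" --pt "1 0.001 0 0.12 0" --pt "1 0.001 0 0.132 0" --pt "1 0.001 0 0.1375 0" --pt "1 0.001 0 0.1375 0" --pt "1 0.001 0 0.1375 0" --pt "0.38 0.001 0 0.1375 0" --pt "0.38 0.001 0 0.1375 0" --pt "0.38 0.001 0 0.1375 0" --pt "0.38 0.001 0 0.1375 0" --pt "0.38 0 0 0.12 0" --pt "0.38 0 0 0.085 0" --pt "0.38 0 0 0.045 0" --pt "0.38 0 0 0.005 0" --pt "0.38 0 0 -0.02 0" --pt "0 0 0 -0.02 0" --pt "0 0 0 -0.02 0"

```text
t: 27.35
ee_pos: [606.7, 237.3, 215.2]
tcp_rot: [-0.001, 1.0, -0.028, 0.003]
ft_force: [-0.2, -0.2, -0.6]
grip_width: 67.9
grip_force: 0.0
```

Run:
```python
from h import *
T=tool();im=env.camera('wrist')
print('red',find(im,'wrist',*M['red'][:2],(160,20,480,285),72,T))
im=env.camera('top')
f=lambda n,lo,hi,b,z:print(n,find(im,'top',lo,hi,b,z))
f('comb',(0,0,190),(180,60,255),(435,185,475,225),15)
f('green',(40,100,30),(85,255,255),(430,215,480,270),34)
f('tip',(0,0,190),(180,70,255),(385,225,430,275),38)
go(428,-223,200,-84)
```

```text
red [606.6 235.7  76.4  43.1  -3.2]
comb [ 583.2 -384.    77.    30.4   32.1]
green [ 467.6 -374.5   76.7   51.4   12.1]
tip [ 392.4 -207.1    0.     0.     0. ]
shift [-0.1496  0.4688  0.0112] turn -0.162 rows 12.0 at [604.1 236.6 210.5] -93.3 q6 1.87 w 75.9
```

arm_command --pt "0 -0.15 0.469 0.011 -0.162" --pt "0 -0.15 0.469 0.011 -0.162" --pt "0 -0.15 0.469 0.011 -0.162" --pt "0 -0.15 0.469 0.011 -0.162" --pt "0 -0.15 0.469 0.011 -0.162" --pt "0 -0.15 0.469 0.011 -0.162" --pt "0 -0.15 0.469 0.011 -0.162" --pt "0 -0.15 0.469 0.011 -0.162" --pt "0 -0.15 0.469 0.011 -0.162" --pt "0 -0.15 0.469 0.011 -0.162" --pt "0 -0.15 0.469 0.011 -0.162" --pt "0 -0.15 0.469 0.011 -0.162" --pt "0 -0.15 0.469 0.011 -0.162" --pt "0 -0.15 0.469 0.011 -0.162" --pt "0 -0.15 0.469 0.011 -0.162" --pt "0 -0.15 0.469 0.011 -0.162"

```text
t: 28.78
ee_pos: [428.4, -221.3, 199.7]
tcp_rot: [-0.001, 0.999, 0.053, -0.001]
ft_force: [0.1, 0.6, -0.1]
grip_width: 94.1
grip_force: 0.0
```

Run:
```python
from h import *
im=hover('tip',(200,40,440,240));save('w6',im)
```

```text
tip [ 476.2 -215.4  220.7  167.3  -84. ]
shift [ 0.0481 -0.0005  0.188 ] turn 1.573 rows 13.0 at [ 428.7 -221.3  200.1] -83.9 q6 0.81 w 94.2
```

View pics/w6.png

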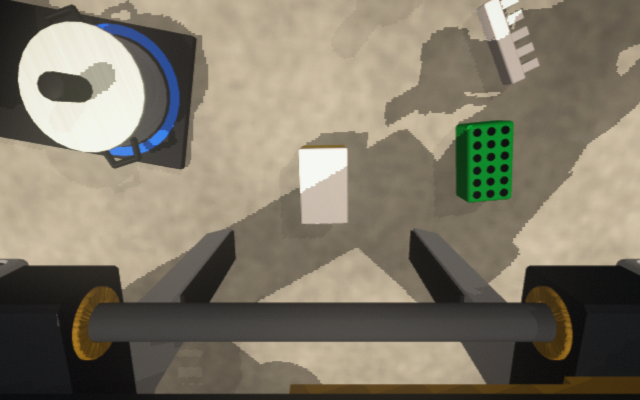

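The tip box's lid has its corners at (299,149), (347,147), (348,223) and (301,223), lies half in shadow and is well centred.

Run:
```python
from h import *
T=tool();P=np.array([ray('wrist',u,v,38,T)[:2] for u,v in((299,149),(347,147),(348,223),(301,223))],np.float32)
print(cv2.minAreaRect(P));c=P.mean(0);e=(P[0]+P[1]-P[2]-P[3]);a=np.degrees(np.arctan2(e[1],e[0]));print(c,a)
go(*c,12,a-90)
```

```text
((429.9411315917969, -223.287841796875), (74.5150375366211, 46.39461135864258), 7.832924842834473)
[ 430.19858 -223.58435] 7.3208003
shift [0.0015 0.0027 0.1881] turn -0.021 rows 5.0 at [ 428.7 -221.3  200.1] -83.9 q6 0.81 w 94.2
```

arm_command --pt "0 0.0015 0.0025 0.04 -0.021" --pt "0 0.0015 0.0025 0.08 -0.021" --pt "0 0.0015 0.0025 0.12 -0.021" --pt "0 0.0015 0.0025 0.15 -0.021" --pt "0 0.0015 0.0025 0.175 -0.021" --pt "0 0.0015 0.0025 0.188 -0.021" --pt "0 0.0015 0.0025 0.188 -0.021" --pt "1 0.0015 0.0025 0.188 -0.021" --pt "1 0.0015 0.0025 0.188 -0.021" --pt "1 0.0015 0.0025 0.188 -0.021" --pt "1 0.0015 0.0025 0.188 -0.021" --pt "1 0.0015 0.0025 0.188 -0.021" --pt "1 0.0015 0.0025 0.188 -0.021" --pt "1 0.0015 0.0025 0.188 -0.021" --pt "1 0.0015 0.0025 0.188 -0.021" --pt "1 0.0015 0.0025 0.188 -0.021" --pt "1 0.0015 0.0025 0.188 -0.021" --pt "1 0.0015 0.0025 0.188 -0.021" --force 25

```text
t: 30.33
ee_pos: [430.3, -225.1, 13.2]
tcp_rot: [-0.0, 0.998, 0.063, -0.0]
ft_force: [-0.8, 2.2, 4.9]
grip_width: 45.9
grip_force: 25.0
```

arm_command --pt "1 0 0 -0.02 0" --pt "1 0 0 -0.06 0" --pt "1 0 0 -0.1 0" --pt "1 0 0 -0.14 0" --pt "1 0 0 -0.18 0" --pt "1 0 0 -0.18 0" --pt "1 0 0 -0.18 0"

```text
t: 30.92
ee_pos: [432.1, -226.9, 195.8]
tcp_rot: [0.003, 0.998, 0.063, 0.003]
ft_force: [-0.4, -0.5, -1.3]
grip_width: 46.2
grip_force: 25.0
```

Run:
```python
from h import *
slot(125,-95,190)
```

```text
shift [ 0.2171 -0.3597  0.0049] turn 0.183 rows 11.0 at [ 432.1 -226.9  195.8] -82.8 q6 0.78 w 46.2
```

arm_command --pt "1 0.0181 -0.0304 0 0.015" --pt "1 0.0362 -0.0608 0 0.03" --pt "1 0.0543 -0.0912 0 0.046" --pt "1 0.0724 -0.1216 0 0.061" --pt "1 0.0905 -0.152 0 0.076" --pt "1 0.1086 -0.1823 0 0.092" --pt "1 0.1266 -0.2127 0 0.107" --pt "1 0.1447 -0.2431 0 0.122" --pt "1 0.1628 -0.2735 0 0.137" --pt "1 0.1809 -0.304 0 0.153" --pt "1 0.199 -0.3343 0 0.168" --pt "1 0.217 -0.3647 0 0.183" --pt "1 0.217 -0.3647 0 0.183" --pt "1 0.217 -0.3647 0 0.183" --pt "1 0.217 -0.3647 0 0.183"

```text
t: 32.17
ee_pos: [598.2, 163.1, 190.1]
tcp_rot: [0.001, 1.0, -0.028, -0.002]
ft_force: [0.1, -1.0, -0.8]
grip_width: 45.9
grip_force: 25.0
```

Run:
```python
from h import *
slot(125,-90,53)
```

```text
shift [0.0051 0.0004 0.1371] turn 0.001 rows 4.0 at [598.2 163.1 190.1] -93.3 q6 1.75 w 45.9
```

arm_command --pt "1 0.003 0 0.035 0" --pt "1 0.003 0 0.07 0" --pt "1 0.003 0 0.1 0" --pt "1 0.003 0 0.12 0" --pt "1 0.003 0 0.132 0" --pt "1 0.003 0 0.137 0" --pt "1 0.003 0 0.137 0" --pt "1 0.003 0 0.137 0" --pt "0.38 0.003 0 0.137 0" --pt "0.38 0.003 0 0.137 0" --pt "0.38 0.003 0 0.137 0" --pt "0.38 0.003 0 0.137 0" --pt "0.38 0 0 0.12 0" --pt "0.38 0 0 0.085 0" --pt "0.38 0 0 0.045 0" --pt "0.38 0 0 0.005 0" --pt "0.38 0 0 -0.02 0" --pt "0 0 0 -0.02 0" --pt "0 0 0 -0.02 0"

```text
t: 33.75
ee_pos: [601.4, 164.1, 216.0]
tcp_rot: [-0.0, 1.0, -0.028, 0.003]
ft_force: [0.0, -0.1, -0.3]
grip_width: 68.4
grip_force: 0.0
```

Run:
```python
from h import *
im=env.camera('top')
f=lambda n,lo,hi,b,z:print(n,find(im,'top',lo,hi,b,z))
f('comb',(0,0,190),(180,60,255),(425,175,480,230),15)
f('green',(40,100,30),(85,255,255),(425,210,485,275),34)
go(468,-375,200,-79)
```

```text
comb [ 583.2 -384.    77.    30.4   32.1]
green [ 467.4 -374.6   77.1   51.5   12.4]
shift [-0.1009  0.5455  0.0131] turn -0.249 rows 14.0 at [599.8 163.9 213.3] -93.3 q6 1.76 w 72.2
```

arm_command --pt "0 -0.101 0.545 0.013 -0.249" --pt "0 -0.101 0.545 0.013 -0.249" --pt "0 -0.101 0.545 0.013 -0.249" --pt "0 -0.101 0.545 0.013 -0.249" --pt "0 -0.101 0.545 0.013 -0.249" --pt "0 -0.101 0.545 0.013 -0.249" --pt "0 -0.101 0.545 0.013 -0.249" --pt "0 -0.101 0.545 0.013 -0.249" --pt "0 -0.101 0.545 0.013 -0.249" --pt "0 -0.101 0.545 0.013 -0.249" --pt "0 -0.101 0.545 0.013 -0.249" --pt "0 -0.101 0.545 0.013 -0.249" --pt "0 -0.101 0.545 0.013 -0.249" --pt "0 -0.101 0.545 0.013 -0.249" --pt "0 -0.101 0.545 0.013 -0.249" --pt "0 -0.101 0.545 0.013 -0.249" --pt "0 -0.101 0.545 0.013 -0.249" --pt "0 -0.101 0.545 0.013 -0.249"

```text
t: 35.3
ee_pos: [468.3, -372.3, 199.2]
tcp_rot: [-0.001, 0.995, 0.097, -0.0]
ft_force: [-0.2, -0.6, -1.1]
grip_width: 94.2
grip_force: 0.0
```

Run:
```python
from h import *
im=hover('green',(235,40,410,265));save('w7',im)
```

```text
green [ 470.7 -379.    77.2   43.4   11.1]
shift [0.001  0.0071 0.1876] turn 0.001 rows 5.0 at [ 468.4 -372.4  199.6] -78.9 q6 0.56 w 94.0
```

arm_command --pt "0 0.001 0.007 0.04 0" --pt "0 0.001 0.007 0.08 0" --pt "0 0.001 0.007 0.12 0" --pt "0 0.001 0.007 0.15 0" --pt "0 0.001 0.007 0.175 0" --pt "0 0.001 0.007 0.1875 0" --pt "0 0.001 0.007 0.1875 0" --pt "1 0.001 0.007 0.1875 0" --pt "1 0.001 0.007 0.1875 0" --pt "1 0.001 0.007 0.1875 0" --pt "1 0.001 0.007 0.1875 0" --pt "1 0.001 0.007 0.1875 0" --pt "1 0.001 0.007 0.1875 0" --pt "1 0.001 0.007 0.1875 0" --pt "1 0.001 0.007 0.1875 0" --pt "1 0.001 0.007 0.1875 0" --pt "1 0.001 0.007 0.1875 0" --pt "1 0.001 0.007 0.1875 0" --force 25

```text
t: 36.85
ee_pos: [470.2, -380.9, 12.6]
tcp_rot: [-0.0, 0.995, 0.096, -0.0]
ft_force: [-1.3, 1.4, 3.0]
grip_width: 43.8
grip_force: 25.0
```

arm_command --pt "1 0 0 -0.02 0" --pt "1 0 0 -0.06 0" --pt "1 0 0 -0.1 0" --pt "1 0 0 -0.14 0" --pt "1 0 0 -0.18 0" --pt "1 0 0 -0.18 0" --pt "1 0 0 -0.18 0"

```text
t: 37.43
ee_pos: [471.9, -383.3, 196.3]
tcp_rot: [0.003, 0.995, 0.096, 0.002]
ft_force: [0.7, -0.7, -1.6]
grip_width: 43.9
grip_force: 25.0
```

Run:
```python
from h import *
slot(42,-90,190)
```

```text
shift [ 0.1519 -0.531   0.0031] turn 0.249 rows 14.0 at [ 471.9 -383.3  196.3] -79.0 q6 0.55 w 43.9
```

arm_command --pt "1 0.0104 -0.0354 0 0.017" --pt "1 0.0208 -0.0708 0 0.033" --pt "1 0.0312 -0.1062 0 0.05" --pt "1 0.0416 -0.1416 0 0.066" --pt "1 0.052 -0.177 0 0.083" --pt "1 0.0624 -0.2124 0 0.1" --pt "1 0.0728 -0.2478 0 0.116" --pt "1 0.0832 -0.2832 0 0.133" --pt "1 0.0936 -0.3186 0 0.149" --pt "1 0.104 -0.354 0 0.166" --pt "1 0.1144 -0.3894 0 0.183" --pt "1 0.1248 -0.4248 0 0.2" --pt "1 0.1352 -0.4602 0 0.216" --pt "1 0.1456 -0.4956 0 0.233" --pt "1 0.156 -0.531 0 0.249" --pt "1 0.156 -0.531 0 0.249" --pt "1 0.156 -0.531 0 0.249" --pt "1 0.156 -0.531 0 0.249"

```text
t: 38.93
ee_pos: [520.8, 169.2, 190.3]
tcp_rot: [0.001, 1.0, -0.028, -0.002]
ft_force: [0.3, -0.1, -1.2]
grip_width: 43.6
grip_force: 25.0
```

Run:
```python
from h import *
slot(45,-90,53)
save('w8',env.camera('wrist'))
```

```text
shift [0.0026 0.002  0.1373] turn 0.001 rows 4.0 at [520.8 169.2 190.3] -93.2 q6 1.78 w 43.6
```

View pics/w8.png

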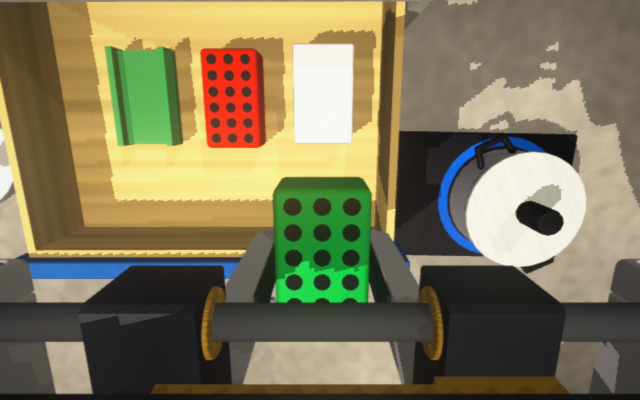

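The three pieces lie side by side in the drawer: tray (142,97), red rack (233,98) and tip box (323,93). I'll check the front margin before I lower the rack.

Run:
```python
from h import *
T=tool();F=np.array([483,259.2]);A=np.array([[.9984,-.057],[.057,.9984]])
for n,u,v,z in(('foot',150,228,38),('wtop',150,249,98),('tip near',323,143,76),('tip far',323,43,76),('right wall top',387,240,98),('board',300,1,108),('tip right',353,100,76)):
    print(n,np.round(A@(ray('wrist',u,v,z,T)[:2]-F),1))
```

```text
foot [ 5.7 76.3]
wtop [ 7.9 47.7]
tip near [ 89.5 -90.2]
tip far [164.  -90.2]
right wall top [  15.1 -140.7]
board [183.6 -75.1]
tip right [ 122.7 -113.6]
```

arm_command --pt "1 0.005 0.002 0.03 0" --pt "1 0.005 0.002 0.055 0" --pt "1 0.005 0.002 0.075 0" --pt "1 0.005 0.002 0.09 0" --pt "1 0.005 0.002 0.1 0" --pt "1 0.005 0.002 0.11 0" --pt "1 0.005 0.002 0.11 0"

```text
t: 39.57
ee_pos: [525.5, 166.2, 80.3]
tcp_rot: [0.0, 1.0, -0.029, -0.002]
ft_force: [-0.1, -0.8, -1.2]
grip_width: 43.6
grip_force: 25.0
```

Run:
```python
from h import *
slot(47.2,-90,53);print(env.state()['ft_force'])
```

```text
shift [-0.0005 -0.0005  0.0274] turn -0.001 rows 1.0 at [525.5 166.2  80.3] -93.4 q6 1.78 w 43.6
[-0.05077012 -0.84065217 -1.2019201 ]
```

arm_command --pt "1 0 0 0.01 0" --pt "1 0 0 0.02 0" --pt "1 0 0 0.0275 0" --pt "1 0 0 0.0275 0" --pt "1 0 0 0.0275 0" --pt "0.38 0 0 0.0275 0" --pt "0.38 0 0 0.0275 0" --pt "0.38 0 0 0.0275 0" --pt "0.38 0 0 0.0275 0" --pt "0.38 0 0 0.01 0" --pt "0.38 0 0 -0.03 0" --pt "0.38 0 0 -0.07 0" --pt "0.38 0 0 -0.11 0" --pt "0.38 0 0 -0.13 0" --pt "0 0 0 -0.13 0" --pt "0 0 0 -0.13 0" --pt "0 0 0 -0.13 0"

```text
t: 40.98
ee_pos: [526.1, 167.4, 211.3]
tcp_rot: [0.0, 1.0, -0.029, -0.001]
ft_force: [-0.0, 1.1, -0.3]
grip_width: 74.6
grip_force: 0.0
```

Run:
```python
from h import *
T=tool();im=env.camera('wrist')
F=np.array([483,259.2]);A=np.array([[.9984,-.057],[.057,.9984]])
r=find(im,'wrist',*M['green'][:2],(240,20,420,285),72,T);print(r,A@(r[:2]-F))
im=env.camera('top')
print(find(im,'top',*M['comb'][:2],(425,175,480,230),15))
go(583,-384,200,-58)
```

```text
[527.6 166.8  75.4  43.4  -3.3] [ 49.79544 -89.70996]
[ 583.2 -384.    77.    30.4   32.1]
shift [0.089  0.5471 0.0102] turn -0.616 rows 14.0 at [525.5 167.3 210.1] -93.3 q6 1.78 w 83.1
```

arm_command --pt "0 0.089 0.547 0.01 -0.616" --pt "0 0.089 0.547 0.01 -0.616" --pt "0 0.089 0.547 0.01 -0.616" --pt "0 0.089 0.547 0.01 -0.616" --pt "0 0.089 0.547 0.01 -0.616" --pt "0 0.089 0.547 0.01 -0.616" --pt "0 0.089 0.547 0.01 -0.616" --pt "0 0.089 0.547 0.01 -0.616" --pt "0 0.089 0.547 0.01 -0.616" --pt "0 0.089 0.547 0.01 -0.616" --pt "0 0.089 0.547 0.01 -0.616" --pt "0 0.089 0.547 0.01 -0.616" --pt "0 0.089 0.547 0.01 -0.616" --pt "0 0.089 0.547 0.01 -0.616" --pt "0 0.089 0.547 0.01 -0.616" --pt "0 0.089 0.547 0.01 -0.616" --pt "0 0.089 0.547 0.01 -0.616" --pt "0 0.089 0.547 0.01 -0.616"

```text
t: 42.58
ee_pos: [584.4, -381.8, 201.3]
tcp_rot: [-0.001, 0.961, 0.276, -0.001]
ft_force: [0.7, 0.8, 0.5]
grip_width: 93.9
grip_force: 0.0
```

Run:
```python
from h import *
im=hover('comb',(235,60,410,265));save('w9',im)
```

```text
comb [ 618.5 -364.7  180.8  157.7  -61.2]
shift [0.0378 0.0039 0.1899] turn 1.629 rows 14.0 at [ 584.6 -381.8  201.9] -57.9 q6 0.31 w 93.8
```

View pics/w9.png

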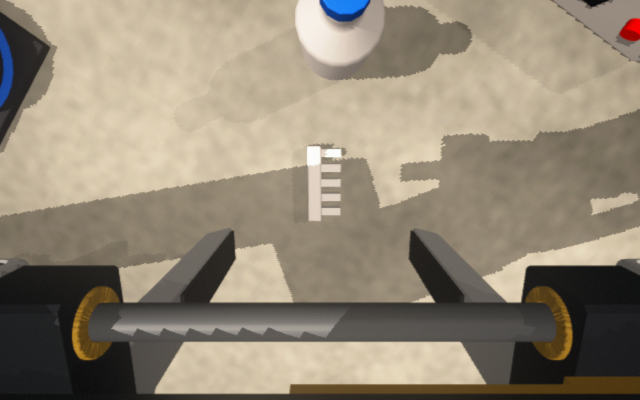

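The comb's back bar spans columns 307–321 and rows 146–221, and its teeth reach column 341. The bottle stands ahead, at (340,40).

Run:
```python
from h import *
T=tool();r=lambda u,v,z:ray('wrist',u,v,z,T)[:2]
l=(r(307,146,20)+r(307.5,221,20))/2;t=(r(341,165,10)+r(341,212,10))/2
c=(l+t)/2;w=T[:2,1]@(t-l);e=r(307,146,20)-r(307.5,221,20);a=np.degrees(np.arctan2(e[1],e[0]))
print(l,t,w,np.linalg.norm(e),a)
m=(r(314,146,20)+r(314,221,20))/2;ax=T[:2,0]
c=c+ax*(ax@(m-c));go(*c,10,a-90);print('bottle',ray('wrist',340,75,0,T))
```

```text
[ 576.3259601  -370.11307223] [ 589.27431737 -403.27014304] 34.96641517941126 77.70262465537421 31.92416410550987
shift [-0.0008  0.0035  0.1919] turn 0.003 rows 5.0 at [ 584.6 -381.8  201.9] -57.9 q6 0.31 w 93.8
bottle [ 685.13516093 -340.82291925    0.        ]
```

arm_command --pt "0 -0.001 0.0035 0.04 0" --pt "0 -0.001 0.0035 0.08 0" --pt "0 -0.001 0.0035 0.12 0" --pt "0 -0.001 0.0035 0.15 0" --pt "0 -0.001 0.0035 0.175 0" --pt "0 -0.001 0.0035 0.188 0" --pt "0 -0.001 0.0035 0.1915 0" --pt "0 -0.001 0.0035 0.1915 0" --pt "1 -0.001 0.0035 0.1915 0" --pt "1 -0.001 0.0035 0.1915 0" --pt "1 -0.001 0.0035 0.1915 0" --pt "1 -0.001 0.0035 0.1915 0" --pt "1 -0.001 0.0035 0.1915 0" --pt "1 -0.001 0.0035 0.1915 0" --pt "1 -0.001 0.0035 0.1915 0" --pt "1 -0.001 0.0035 0.1915 0" --pt "1 -0.001 0.0035 0.1915 0" --pt "1 -0.001 0.0035 0.1915 0" --pt "1 -0.001 0.0035 0.1915 0" --pt "1 -0.001 0.0035 0.1915 0" --force 20

```text
t: 44.3
ee_pos: [585.5, -387.0, 10.8]
tcp_rot: [-0.0, 0.961, 0.276, -0.0]
ft_force: [-0.5, 0.5, 0.5]
grip_width: 33.8
grip_force: 20.0
```

arm_command --pt "1 0 0 0 0" --pt "1 0 0 0 0" --pt "1 0 0 -0.02 0" --pt "1 0 0 -0.06 0" --pt "1 0 0 -0.1 0" --pt "1 0 0 -0.14 0" --pt "1 0 0 -0.18 0" --pt "1 0 0 -0.18 0" --pt "1 0 0 -0.18 0"

```text
t: 45.05
ee_pos: [587.7, -389.0, 196.0]
tcp_rot: [0.004, 0.961, 0.276, 0.003]
ft_force: [0.2, -1.0, -1.4]
grip_width: 34.1
grip_force: 20.0
```

Run:
```python
from h import *
slot(48,0,190)
```

```text
shift [ 0.2941 -0.5774  0.0017] turn 0.616 rows 16.0 at [ 587.7 -389.   196. ] -58.0 q6 0.3 w 34.1
```

The space ahead of the racks is only about 80 mm deep, so the comb goes crosswise in it.

Run:
```python
from h import *
slot(46,30,190,-3.3)
```

```text
shift [ 0.3098 -0.6031  0.0015] turn -0.954 rows 17.0 at [ 587.7 -389.   196. ] -58.0 q6 0.3 w 34.1
```

arm_command --pt "1 0.0172 -0.0335 0 -0.053" --pt "1 0.0344 -0.067 0 -0.106" --pt "1 0.0516 -0.1005 0 -0.159" --pt "1 0.0688 -0.134 0 -0.212" --pt "1 0.086 -0.1675 0 -0.265" --pt "1 0.1032 -0.201 0 -0.318" --pt "1 0.1204 -0.2345 0 -0.371" --pt "1 0.1376 -0.268 0 -0.424" --pt "1 0.1548 -0.3015 0 -0.477" --pt "1 0.172 -0.335 0 -0.53" --pt "1 0.1892 -0.3685 0 -0.583" --pt "1 0.2064 -0.402 0 -0.636" --pt "1 0.2236 -0.4355 0 -0.689" --pt "1 0.2408 -0.469 0 -0.742" --pt "1 0.258 -0.5025 0 -0.795" --pt "1 0.2752 -0.536 0 -0.848" --pt "1 0.2925 -0.5695 0 -0.901" --pt "1 0.3098 -0.603 0 -0.954" --pt "1 0.3098 -0.603 0 -0.954" --pt "1 0.3098 -0.603 0 -0.954"

```text
t: 46.72
ee_pos: [526.5, 289.7, 188.2]
tcp_rot: [-0.001, 0.726, 0.688, -0.002]
ft_force: [0.4, -1.1, 0.4]
grip_width: 34.0
grip_force: 20.0
```

Run:
```python
from h import *
slot(46,30,50,-3.3)
```

```text
shift [-0.0026  0.0048  0.1382] turn 0.003 rows 4.0 at [526.5 289.7 188.2] -3.1 q6 0.41 w 34.0
```

arm_command --pt "1 -0.0025 0.0045 0.035 0.003" --pt "1 -0.0025 0.0045 0.07 0.003" --pt "1 -0.0025 0.0045 0.1 0.003" --pt "1 -0.0025 0.0045 0.12 0.003" --pt "1 -0.0025 0.0045 0.132 0.003" --pt "1 -0.0025 0.0045 0.138 0.003" --pt "1 -0.0025 0.0045 0.138 0.003" --pt "1 -0.0025 0.0045 0.138 0.003" --pt "0.54 -0.0025 0.0045 0.138 0.003" --pt "0.54 -0.0025 0.0045 0.138 0.003" --pt "0.54 -0.0025 0.0045 0.138 0.003" --pt "0.54 -0.0025 0.0045 0.138 0.003" --pt "0.54 -0.0025 0.0045 0.12 0.003" --pt "0.54 -0.0025 0.0045 0.085 0.003" --pt "0.54 -0.0025 0.0045 0.045 0.003" --pt "0.54 -0.0025 0.0045 0.005 0.003" --pt "0.54 -0.0025 0.0045 -0.03 0.003" --pt "0.54 -0.0025 -0.04 -0.03 0.003" --pt "0.68 -0.0025 -0.08 -0.03 0.003"

```text
t: 48.3
ee_pos: [452.7, 291.3, 225.5]
tcp_rot: [0.002, 0.729, 0.684, 0.005]
ft_force: [-0.9, 0.4, -0.9]
grip_width: 39.3
grip_force: 0.0
```

```bash
python3 - <<'E'
from h import *
go(433.6,262.5,150,-3.2)
save('w10',env.camera('wrist'))
im=env.camera('top');save('t4',im)
E
python3 - <<'E'
import cv2,numpy as np
a=cv2.imread('pics/w10.png');b=cv2.imread('pics/t4.png')[150:270,200:380]
cv2.imwrite('pics/m1.png',np.vstack([cv2.resize(a,(480,300)),cv2.resize(b,(450,300))[:, :] if 0 else cv2.resize(b,(480,300))]))
E
```

```text
shift [-0.0303 -0.0179  0.0752] turn -0.007 rows 2.0 at [452.7 291.3 225.5] -3.6 q6 0.47 w 39.3
```

View pics/m1.png

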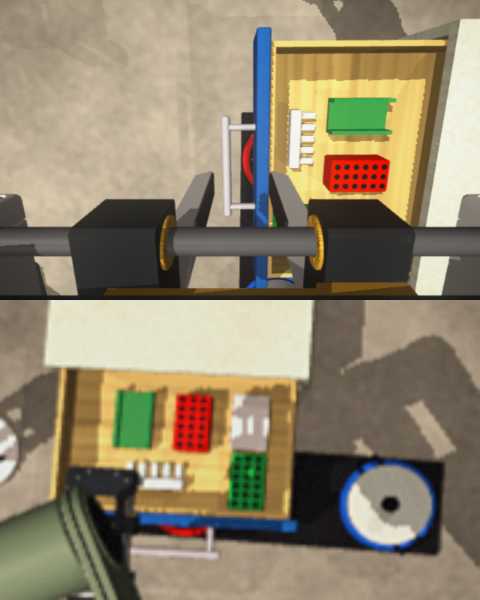

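All five pieces lie flat and apart in the drawer, and the pan is on the blue ring. Now I close the drawer.

arm_command --pt "0.68 -0.03 -0.0155 0.03 0" --pt "0.68 -0.03 -0.0155 0.06 0" --pt "0.68 -0.03 -0.0155 0.075 0" --pt "0.68 -0.03 -0.0155 0.075 0" --pt "0.68 -0.03 -0.0155 0.075 0"

```text
t: 48.82
ee_pos: [432.3, 261.3, 145.7]
tcp_rot: [-0.0, 0.728, 0.685, -0.001]
ft_force: [-0.1, 0.3, -0.0]
grip_width: 30.1
grip_force: 0.0
```

Run:
```python
from h import *
go(434,262.5,74,-3.2)
T=tool();im=env.camera('wrist');save('w11',im)
h=cv2.cvtColor(im,cv2.COLOR_RGB2HSV);m=cv2.inRange(h,(0,0,150),(180,45,255))[130:250,290:345];v,u=np.nonzero(m);print(len(u),u.mean()+290 if len(u) else 0)
```

```text
shift [0.0014 0.0017 0.0717] turn -0.005 rows 2.0 at [432.3 261.3 145.7] -3.5 q6 0.43 w 30.1
2034 323.9793510324484
```

View pics/w11.png

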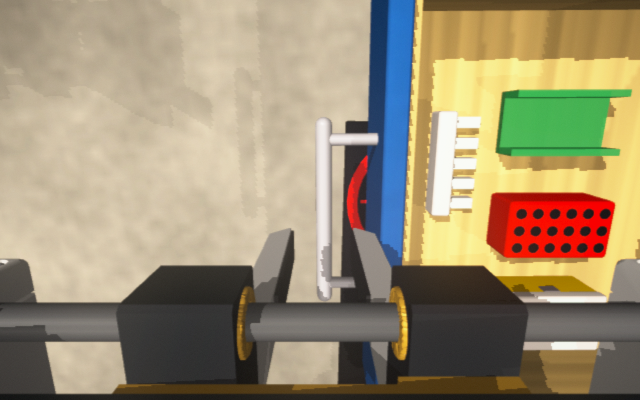

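The bar (column 324) lies between the fingers. I'll pinch it and push.

arm_command --pt "0.68 0.0014 0.0017 0.03 0" --pt "0.68 0.0014 0.0017 0.055 0" --pt "0.68 0.0014 0.0017 0.071 0" --pt "0.68 0.0014 0.0017 0.071 0" --pt "1 0.0014 0.0017 0.071 0" --pt "1 0.0014 0.0017 0.071 0" --pt "1 0.0014 0.0017 0.071 0" --pt "1 0.0014 0.0017 0.071 0" --pt "1 0.0014 0.0017 0.071 0" --pt "1 0.0014 0.0017 0.071 0" --force 20

```text
t: 49.7
ee_pos: [435.8, 263.6, 77.0]
tcp_rot: [0.001, 0.728, 0.685, 0.002]
ft_force: [-0.1, 0.3, 5.9]
grip_width: 10.9
grip_force: 20.0
```

arm_command --pt "1 0 0.002 0 0" --pt "1 0 0.005 0 0" --pt "1 0 0.01 0 0" --pt "1 0 0.016 0 0" --pt "1 0 0.023 0 0" --pt "1 0 0.03 0 0" --pt "1 0 0.037 0 0" --pt "1 0 0.044 0 0" --pt "1 0 0.051 0 0" --pt "1 0 0.058 0 0" --pt "1 0 0.065 0 0" --pt "1 0 0.072 0 0" --pt "1 0 0.079 0 0" --pt "1 0 0.086 0 0" --pt "1 0 0.093 0 0" --pt "1 0 0.099 0 0" --pt "1 0 0.104 0 0" --pt "1 0 0.108 0 0" --pt "1 0 0.11 0 0"

```text
t: 51.28
ee_pos: [546.0, 257.4, 77.0]
tcp_rot: [0.0, 0.728, 0.685, 0.002]
ft_force: [-1.4, 2.8, 5.8]
grip_width: 10.5
grip_force: 20.0
```

Run:
```python
from h import *
go(614.3,252.3,74,-3.2)
```

```text
shift [-0.0009  0.0684  0.0033] turn -0.005 rows 2.0 at [546.  257.4  77. ] -3.5 q6 0.36 w 10.5
```

arm_command --pt "1 0 0.003 0 0" --pt "1 0 0.008 0 0" --pt "1 0 0.014 0 0" --pt "1 0 0.02 0 0" --pt "1 0 0.026 0 0" --pt "1 0 0.032 0 0" --pt "1 0 0.038 0 0" --pt "1 0 0.044 0 0" --pt "1 0 0.05 0 0" --pt "1 0 0.055 0 0" --pt "1 0 0.06 0 0" --pt "1 0 0.063 0 0" --pt "1 0 0.065 0 0" --pt "1 0 0.066 0 0" --pt "1 0 0.066 0 0"

```text
t: 52.53
ee_pos: [611.6, 253.8, 77.0]
tcp_rot: [0.0, 0.728, 0.685, 0.003]
ft_force: [0.7, 3.8, 5.4]
grip_width: 10.3
grip_force: 20.0
```

arm_command --pt "1 0 0.001 0 0" --pt "1 0 0.002 0 0" --pt "1 0 0.003 0 0" --pt "1 0 0.004 0 0" --pt "1 0 0.004 0 0"

```text
t: 52.95
ee_pos: [615.0, 253.6, 77.0]
tcp_rot: [-0.0, 0.728, 0.685, 0.002]
ft_force: [-0.8, 3.5, 4.1]
grip_width: 10.3
grip_force: 20.0
```

arm_command --pt "1 0 0.001 0 0" --pt "1 0 0.002 0 0" --pt "1 0 0.003 0 0" --pt "1 0 0.003 0 0"

```text
t: 53.28
ee_pos: [615.0, 253.6, 77.0]
tcp_rot: [-0.002, 0.728, 0.685, -0.0]
ft_force: [-8.0, 3.3, 11.5]
grip_width: 10.4
grip_force: 20.0
```

arm_command --pt "1 0 0.001 0 0" --pt "1 0 0.002 0 0" --pt "1 0 0.002 0 0"

```text
t: 53.53
ee_pos: [615.1, 253.6, 76.9]
tcp_rot: [-0.004, 0.728, 0.686, -0.002]
ft_force: [-11.9, 4.0, 14.0]
grip_width: 10.3
grip_force: 20.0
```

The drawer is at its shut stop (181.5 mm of travel). I'll release and clear away.

arm_command --pt "1 0 -0.003 0 0" --pt "0.68 0 -0.003 0 0" --pt "0.68 0 -0.003 0 0" --pt "0.68 0 -0.003 0 0" --pt "0.68 0 -0.003 0 0" --pt "0.68 0 -0.003 -0.02 0" --pt "0.68 0 -0.003 -0.05 0" --pt "0.68 0 -0.003 -0.09 0" --pt "0.68 0 -0.003 -0.13 0" --pt "0.68 0 -0.04 -0.16 0" --pt "0.68 0 -0.08 -0.16 0" --pt "0.68 0 -0.12 -0.16 0" --pt "0.68 0 -0.16 -0.16 0" --pt "0.68 0 -0.2 -0.16 0" --pt "0.68 0 -0.22 -0.16 0" --pt "0.68 0 -0.22 -0.16 0" --pt "0.68 0 -0.22 -0.16 0"

```text
t: 54.95
ee_pos: [399.2, 264.8, 235.2]
tcp_rot: [0.0, 0.728, 0.686, 0.001]
ft_force: [0.1, 0.4, 0.8]
grip_width: 30.5
grip_force: 0.0
```

Run:
```python
from h import *
im=env.camera('top');save('t5',cv2.resize(im[80:280,140:480],(680,400)))
print(find(im,'top',(100,120,60),(125,255,255),(322,200,370,260),10),find(im,'top',(0,0,100),(180,90,255),(326,208,366,252),61))
print('front',find(im,'top',(100,120,30),(125,255,255),(210,170,322,200),107))
```

```text
[476.2  15.2 123.9  60.1  36.7] [ 5.016e+02 -1.030e+01  1.429e+02  1.306e+02 -1.000e-01]
front [652.3 250.  313.   21.1  86.7]
```

View pics/t5.png

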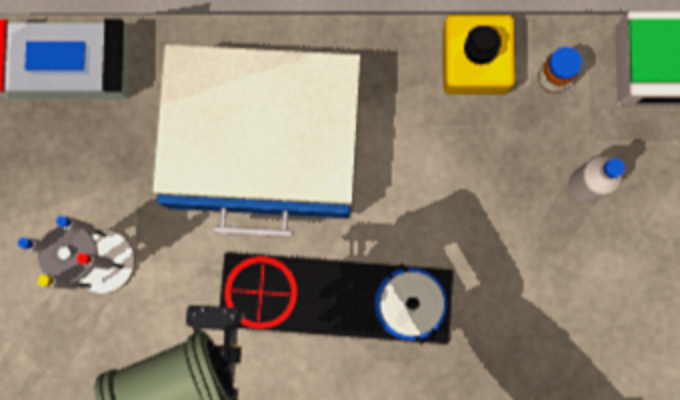

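The top view shows the drawer shut, the pan centred on the blue ring at (411,303), all the kit gone from the bench, and the bottle and stand undisturbed.

```bash
python3 -c "
from station import env
print(env.close_job())"
```

```text
the job is handed in; nothing more can be done
None
```

I handed the job in at about 55 s of robot time: the pan is on the blue ring, all five kit pieces lie flat and apart in the drawer, it is pushed fully shut, and the wash bottle and pipette stand look undisturbed; no verdict was returned.

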